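# Put a culture bottle under the swing-arm inspection camera

## Task

Swing the camera head on its hinged arm aside, well clear of the round stage, and stand the culture bottle upright in the middle of the stage. Then swing the head back so that its lens is straight above the bottle, and let go. Leave the label roll, the dish and the marker where they are.

Things in the scene. Friction and masses are not known exactly. Their poses are not given: they have to be found in the camera images.
- stand: Inspection stand, fixed (place and yaw vary): white base plate 280 x 110 x 12 mm, a low round grey stage 72 mm across (top 18 mm above the bench, thin dark 60 mm ring on it) at its front, an upright steel post 22 mm thick at its rear. Origin: on the bench under the stage's centre. The post stands 155 mm off along its +x; the plate spans x -60 to 220 mm, y -55 to 55 mm; z up.
- stage (a point): Centre of the stage's flat top, 18 mm above the bench. Its axes are those of the stand. Caution, not part of the job: a tablet on the incubator at the left leans out over the bench's front edge, about x 0.30 to 0.44, y 0.27 to 0.42, z 0.19 to 0.38 m in the robot's frame; come in round it on the robot's side, or well above it.
- pivot (a point): Point on the post's vertical axis, about which the arm swings, at the arm's height (196 mm above the bench). The post and the hub end at 224 mm.
- swing_arm (a joint): Angle of the hinged arm about the post (rad): 0 = head straight above the stage, positive = counter-clockwise seen from above, so that the head moves to the stand's -y; -1.6 to 1.6, either way is fine. Friction of about 0.2 N m holds it wherever it is left. It starts within 0.3 of 0.
- lens (a point): Centre of the lens at the underside of the camera head, 165 mm above the bench, 155 mm from the post's axis. The head is a black drum 64 mm across from 165 to 210 mm height, at the end of a flat aluminium arm 22 mm wide. A bottle on the stage passes 29 mm below the lens.
- grip (a point): Middle of the upright round aluminium grip knob on top of the head (22 mm thick, from 216 to 254 mm above the bench, on the lens's axis); this point is 234 mm above the bench. Take it from above to swing the arm.
- bottle: Culture bottle, the only one: 37 mm thick, 118 mm high, about 0.12 kg, narrowing above half height to a neck with a round screw cap (21 mm thick, the top 10 mm). It stands upright, left or right of the stand. Origin: centre of its underside; z up. It can be held from above by the cap or the body.
- label_roll: Bystander: standing roll of cream label tape, 52 mm across and 50 mm high, on the other side of the stand from the bottle. Origin: centre of its underside.
- dish: Bystander: round petri dish 59 mm across and 15 mm high at the right, behind. Origin: centre of its underside.
- marker: Bystander: marker pen 132 mm long and 14 mm thick, lying at the left, behind. Origin: middle of its underside.

How it is judged:
On the way, in this order (a step that is already met when the one before it is completed fails the run):
1. the head is swung clear: the lens is more than 100 mm to the side of the stage's centre (horizontal distance between lens and stage above 0.1 m), for 0.2 s.
2. the bottle stands upright on the stage, let go, within 12 mm of its centre, while the head is still clear (lens more than 80 mm off the stage's centre) (horizontal distance between bottle and stage below 0.012 m and z of bottle in the frame of stage between -0.004 and 0.004 m and angle between bottle's own z axis and vertical below 0.08 rad and contact force between bottle and the fingers below 0.1 N and horizontal distance between lens and stage above 0.08 m), for 0.2 s.
At the end, for the whole second after the job is handed in: The bottle stands upright (within 0.08 rad) and still on the stage, its centre within 12 mm of the stage's centre, and the lens is within 15 mm of straight above the bottle with the arm at rest (horizontal distance between bottle and stage below 0.012 m and z of bottle in the frame of stage between -0.004 and 0.004 m and angle between bottle's own z axis and vertical below 0.08 rad and linear speed of bottle below 0.02 m/s and horizontal distance between lens and bottle below 0.015 m and velocity of joint swing_arm between -0.05 and 0.05 rad/s); the robot touches nothing.
It fails at once if the bottle is tipped (more than 0.5 rad from upright) (angle between bottle's own z axis and vertical above 0.5 rad).
It fails at once if the label roll, the dish or the marker is moved more than 20 mm (distance of any of label_roll, dish, marker from where it was at the start of the episode above 0.02 m).
It also fails if it takes over 72 s, if anything falls off the work surface, if the arm or the gripper's body presses on something with over 40 N, if the wrist force passes 120 N, or if a joint passes its speed limit or range.

## Robot

A 6-joint arm with a two-finger parallel gripper is mounted at the origin on a cart in front of the work surface, level with it; the furniture and walls round the work are solid. World frame = base frame: x ahead of the robot, y to its left, z up, the work surface at z = 0. Lengths are in m, angles in rad, forces in N, time in s.
With the tool pointing down it reaches from about 0.15 to 0.775 m from the base axis. Payload 6.1 kg.
Tool frame: the origin (TCP) lies on the centre line of the jaws, within the pads' length; the fingertips stand 11 mm ahead of it and the grasp point (between the pads) lies 8 mm behind it (arm.nose_length is the z of the fingertips in the tool frame, in m); z points along the fingers, y is the line along which they close (so a half turn about z gives the same grasp; the last joint's range is limited). The gripper opens to 85 mm and grips with 20 to 120 N. Pads are 22 mm wide; open, the fingers measure 114 mm over their backs; the gripper's body (76 mm by 85 mm) begins 54 mm behind the grasp point. The pads swing forward as they close: fully open they stand 13 mm farther back than shut.
Start: joints at [-1.118, 0.126, -0.04, 1.405, 0, 1.571], TCP at [0.23, -0.472, 0.242] pointing down, gripper open.
Joint ranges: [-2.72, 2.72], [-0.95, 1.95], [-1.27, 1.35], [-1.78, 2.02], [-1.46, 1.47], [-3.14, 3.14]. Speed limits (rad/s): [2.39, 2.39, 3.01, 3.14, 3.14, 3.14].

## Interface

Orientations are given as a unit quaternion [x, y, z, w].
In Python, from workcell import readout, eyes, order, arm gives the robot as it stands.
- The arm moves only by the tool drive_tool, never from a script. Its argument "commands" is a list of rows, each a list of 3 entries, a list of its own where there are three numbers: the opening, from -1 (shut) to 1 (fully open), then the shift along the tool's x, y, z in parts of the range, where 1.0 means 75 cm, then the turn, a rotation vector about the tool's x, y, z in a scale on which 1.0 is 180 degrees. A call has 1 to 10 rows; each row is the pose to reach, as a shift and turn from the pose commanded when the call began, along the tool's axes at that moment; what a row does not reach only later rows make up. A row lasts 1/8 s, in which the tool goes at most 62.5 mm and 10.7 degrees, less where a joint would pass 70% of its speed; a pose out of reach is approached as far as the arm can. A shift or turn number past 1, either way, is cut back to 1. A call with a gripper value outside its range is refused whole. The fingers move at their own pace and stop on an object; "force" is the grip in N (left out, the last holds). Time passes only in rows, so rows that repeat a pose let the fingers close. It gives the time, the measured TCP pose, the force, the opening and the grip force at its end, in the units of the state.
- readout.sense(): the state, without advancing time (a new reading comes with each control period).
- eyes.snapshot(name): name is "side" or "top" or "wrist"; returns a dict with "frame" (400x640x3 uint8, red, green, blue), "range_z" (400x640 float32, m along the optical axis (not along the pixel's ray), 0 where there is no reading), "fx", "fy", "cx", "cy" (pixels), "pose" (4x4, takes a point from camera to world coordinates); the wrist camera has in their place "hand_eye" (4x4, takes a point from camera to tool coordinates, whose origin is the TCP and whose axes are the flange's). Camera axes: x right, y up, looking along -z (the intrinsics and any distortion apply to the point x, -y, -z); pixel columns grow to the right and rows downward; lengths in m; the calibration is good to about 2 mm. A picture is of the moment at which its call begins: read the wrist's pose just before it.
- order.close_job(): hands the job in; it is judged then, once.
Trained networks look in a picture, given as the dict that the camera call returned (one of the last four; its "shot" number tells which), for a name from the list of things; names that differ only in an ending like _2 or _b are one class to them, and where a whole thing is asked for, a point or a joint stands for the part that bears it (a point fixed in the world has none). Each returns a list of dicts, best first, with "score" (0 to 1); they miss things now and then, are a little off and sometimes report something else, mostly with a low value. They report only what shows in the picture. A call takes as long as a camera call.
- eyes.look_for(picture, thing): "position" ([column, row] as shares, 0 to 1, of the picture: columns of its width, rows of its height, amid what is visible of it).
- eyes.silhouettes(picture, thing): "pixels" (400x640 bool, what is visible of it) and "position" ([column, row] as shares, 0 to 1, of the picture: columns of its width, rows of its height, amid what is visible of it).
The state is a dict: "clock": time; "joint_pos": joint angles; "qd": joint speeds; "effort": joint torques, N m; "position": TCP position; "ee_rot": TCP orientation; "force": force on the tool from outside, world axes, zero at the start; "torque": the same for the moment, N m; "opening": opening from 0.0 (shut) to 1.0 (fully open); "grip_force": force on a finger pad.
Only numpy, scipy, OpenCV 4.12 (cv2) and the standard library are available. Lean on these libraries where they do the work, as an engineer would, in place of code of your own. Each camera call takes 0.05 s, during which the arm holds its last target. There are 200 camera calls.

## Working session

There is one attempt and no reset: what is moved stays moved. The work goes in short steps, Python scripts to look and compute and a tool call to move; the robot and the scene stay as the last step left them, time stands still between calls to the robot, and variables do not carry over. Pictures are saved under pics/ and viewed, at most 10 in all, crops included, and the job is handed in when it is done.

Besides the shell and the picture viewer there is one more tool, called after "Emit:" as a command line: name --argument value ..., lists and objects as JSON in quotes. drive_tool: Moves the arm, as the interface text tells. Its arguments: {"type":"object","properties":{"commands":{"type":"array","items":{"type":"array"}},"force":{"type":"number"}},"required":["commands"]}

```bash
mkdir -p pics
cat > h.py <<'E'
import numpy as np, cv2
from workcell import readout, eyes, order, arm
from scipy.spatial.transform import Rotation as R
def cloud(p,mask=None):
    d=p["range_z"]; m=d>0
    if mask is not None: m&=mask
    v,u=np.nonzero(m); z=d[v,u]
    c=np.c_[(u-p["cx"])/p["fx"]*z,-(v-p["cy"])/p["fy"]*z,-z]
    if "pose" in p: T=np.array(p["pose"])
    else:
        T=np.array(p["hand_eye"])
    return c@T[:3,:3].T+T[:3,3], u, v
def save(p,n): cv2.imwrite("pics/"+n+".png",p["frame"][:,:,::-1])
E
python3 - <<'E'
from h import *
s=readout.sense(); print(s["position"],s["ee_rot"],s["clock"],s["opening"])
for cam in ("top","side"):
    p=eyes.snapshot(cam); save(p,cam+"0"); print(cam,[k for k in p], np.round(p["pose"],3).tolist())
    for t in ["bottle","label_roll","dish","marker","grip","stand"]:
        r=eyes.silhouettes(p,t)
        for o in r[:2]:
            P,u,v=cloud(p,o["pixels"])
            if len(P): print(t,round(o["score"],2),np.round(o["position"],3),len(P),"med",np.median(P,0).round(3),"min",np.percentile(P,2,0).round(3),"max",np.percentile(P,98,0).round(3))
E
```

```text
[ 0.22951458 -0.47172863  0.2415321 ] [ 9.74478009e-01  2.24481532e-01 -1.76942704e-04 -7.87654724e-04] 0.0 0.9943010403170721
top ['frame', 'range_z', 'fx', 'fy', 'cx', 'cy', 'pose', 'shot'] [[0.019, 0.984, -0.18, 0.454], [-1.0, 0.023, 0.02, 0.125], [0.024, 0.179, 0.984, 1.011], [0.0, 0.0, 0.0, 1.0]]
bottle 0.46 [0.602 0.588] 227 med [ 0.534 -0.049  0.079] min [ 0.52  -0.08   0.002] max [ 0.555 -0.037  0.121]
label_roll 0.87 [0.392 0.568] 353 med [0.554 0.295 0.05 ] min [0.531 0.27  0.001] max [0.58  0.319 0.054]
dish 0.94 [0.602 0.476] 342 med [ 0.669 -0.062  0.016] min [ 0.643 -0.088  0.011] max [ 0.697 -0.037  0.02 ]
marker 0.58 [0.501 0.558] 1283 med [0.544 0.116 0.208] min [0.49  0.076 0.195] max [0.678 0.158 0.256]
marker 0.46 [0.399 0.42 ] 247 med [0.727 0.303 0.012] min [ 0.693  0.251 -0.001] max [0.76  0.358 0.017]
grip 0.91 [0.5   0.563] 1287 med [0.545 0.116 0.208] min [0.49  0.074 0.193] max [0.679 0.158 0.256]
stand 0.69 [0.51  0.546] 4109 med [0.58  0.105 0.015] min [0.46  0.039 0.009] max [0.718 0.166 0.252]
side ['frame', 'range_z', 'fx', 'fy', 'cx', 'cy', 'pose', 'shot'] [[-0.263, 0.574, -0.776, -0.068], [-0.965, -0.158, 0.211, 0.324], [-0.002, 0.804, 0.595, 0.662], [0.0, 0.0, 0.0, 1.0]]
bottle 0.65 [0.639 0.581] 575 med [ 0.528 -0.049  0.061] min [ 0.519 -0.068  0.004] max [ 0.544 -0.038  0.118]
dish 0.74 [0.599 0.524] 257 med [ 0.665 -0.06   0.014] min [ 0.643 -0.086  0.006] max [ 0.696 -0.036  0.016]
marker 0.36 [0.416 0.566] 44 med [0.697 0.257 0.008] min [0.647 0.247 0.001] max [0.709 0.27  0.05 ]
grip 0.86 [0.519 0.498] 1260 med [0.509 0.131 0.204] min [0.487 0.078 0.172] max [0.663 0.162 0.253]
stand 0.69 [0.525 0.602] 4787 med [0.528 0.117 0.013] min [0.455 0.048 0.005] max [0.712 0.167 0.242]
```

Run:
```python
from h import *
for cam in ("top","side"):
    p=eyes.snapshot(cam)
    P,u,v=cloud(p); 
    roi=(P[:,0]>.42)&(P[:,0]<.78)&(P[:,1]>-.12)&(P[:,1]<.23)
    def st(n,m):
        q=P[m&roi]; 
        if len(q): print(cam,n,len(q),q.mean(0).round(4),((q.min(0)+q.max(0))/2).round(4))
    st("knob",(P[:,2]>.246)&(P[:,2]<.262))
    st("hub",(P[:,2]>.217)&(P[:,2]<.232)&(P[:,0]>.62))
    st("drum",(P[:,2]>.204)&(P[:,2]<.217)&(P[:,0]<.6))
    st("cap",(P[:,2]>.112)&(P[:,2]<.126)&(P[:,1]<0))
    st("stage",(P[:,2]>.0165)&(P[:,2]<.022)&(P[:,0]<.6)&(P[:,1]>.02))
    m=(P[:,2]>.008)&(P[:,2]<.0165)&roi&(P[:,1]>.0)
    q=P[m]; r=cv2.minAreaRect((q[:,:2]*1000).astype(np.float32)); print("plate",r)
    b=p["frame"][120:320,160:480]; cv2.imwrite(f"pics/{cam}c.png",cv2.resize(b[:,:,::-1],None,fx=2.5,fy=2.5,interpolation=cv2.INTER_CUBIC))
```

```text
top knob 86 [0.5178 0.1318 0.2547] [0.5177 0.132  0.253 ]
top hub 77 [0.6659 0.0892 0.2246] [0.6657 0.0893 0.2235]
top drum 669 [0.5314 0.1276 0.209 ] [0.5438 0.1308 0.2099]
top cap 60 [ 0.5371 -0.0543  0.1187] [ 0.5369 -0.054   0.1183]
top stage 218 [0.5047 0.101  0.0189] [0.525  0.1158 0.0193]
plate ((621.6674194335938, 132.49710083007812), (210.5919189453125, 343.2398376464844), 81.89476013183594)
side knob 83 [0.5153 0.1323 0.2518] [0.5168 0.1312 0.2506]
side hub 53 [0.6635 0.0886 0.2225] [0.6647 0.0883 0.2217]
side drum 350 [0.5099 0.1339 0.2088] [0.5155 0.1317 0.2102]
side cap 59 [ 0.5356 -0.0547  0.1165] [ 0.5381 -0.0553  0.1157]
side stage 503 [0.5132 0.1159 0.0182] [0.5148 0.1149 0.0191]
plate ((619.408203125, 107.43858337402344), (350.81585693359375, 184.03024291992188), 8.498517036437988)
```

View pics/topc.png

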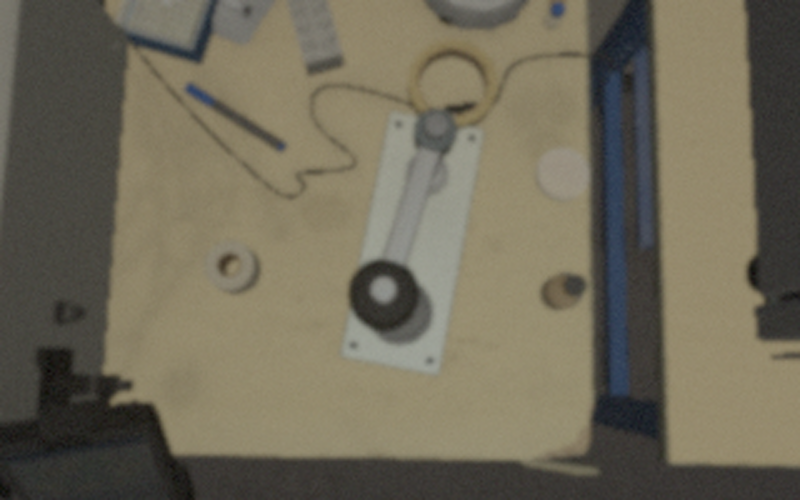

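View pics/side0.png

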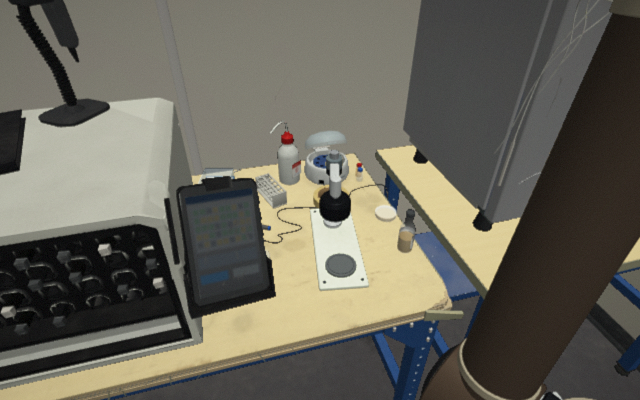

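```bash
cat >> h.py <<'E'
def go(x,y,z,yaw,base=None):
    """shift (cm) & turn (deg) to TCP target with tool down, tool-x heading yaw deg"""
    s=readout.sense() if base is None else base
    r=R.from_quat(s["ee_rot"]); 
    t=R.from_matrix(np.c_[[np.cos(np.radians(yaw)),np.sin(np.radians(yaw)),0],[np.sin(np.radians(yaw)),-np.cos(np.radians(yaw)),0],[0,0,-1]])
    d=r.inv().apply(np.array([x,y,z])-s["position"])*100
    print("shift",d.round(2).tolist(),"turn",np.degrees((r.inv()*t).as_rotvec()).round(1).tolist())
E
python3 - <<'E'
from h import *
go(.23,-.472,.34,26); go(.40,-.15,.34,75); go(.517,.132,.34,120);go(.517,.132,.34,163.7)
E
```

```text
shift [0.03, 0.01, -9.77] turn [-0.0, -0.0, -0.1]
shift [29.41, -21.51, -9.77] turn [-0.0, -0.0, -49.1]
shift [52.26, -41.75, -9.77] turn [-0.0, -0.0, -94.1]
shift [52.26, -41.75, -9.77] turn [0.0, -0.0, -137.8]
```

The rows are not in the units I measure in: shifts go in shares of 75 cm and turns go in shares of 180 degrees. I convert before sending: 42 cm / 75 = 0.56, 37 cm / 75 = 0.4933, -88 degrees / 180 = -0.4889.

Emit:
drive_tool --commands '[[1,[0,0,-0.08],[0,0,0]],[1,[0.0267,-0.02,-0.1307],[0,0,-0.0444]],[1,[0.0933,-0.0667,-0.1307],[0,0,-0.1]],[1,[0.16,-0.116,-0.1307],[0,0,-0.1556]],[1,[0.2267,-0.1667,-0.1307],[0,0,-0.2111]],[1,[0.2933,-0.2133,-0.1307],[0,0,-0.2667]],[1,[0.36,-0.2667,-0.1307],[0,0,-0.3222]],[1,[0.4267,-0.32,-0.1307],[0,0,-0.3778]],[1,[0.4933,-0.3733,-0.1307],[0,0,-0.4333]],[1,[0.56,-0.4267,-0.1307],[0,0,-0.4889]]]'

```text
clock: 2.05
position: [0.4652, -0.0041, 0.3406]
ee_rot: [0.543, 0.84, 0.0, 0.0]
force: [1.6, -0.8, 0.6]
opening: 1.002
grip_force: 0.0
```

Run:
```python
from h import *
s=readout.sense(); print(s["position"],s["joint_pos"],s["force"])
go(.517,.132,.34,163.7);go(.517,.132,.232,163.7)
```

```text
[ 0.46523168 -0.00407794  0.34058857] [-8.62865815e-03  3.23816809e-02  7.45688646e-02  1.61201005e+00
 -2.23255993e-04  1.13830543e+00] [ 1.61364225 -0.82634714  0.59169911]
shift [10.27, 10.32, 0.06] turn [0.0, 0.1, -49.4]
shift [10.28, 10.31, 10.86] turn [0.0, 0.1, -49.4]
```

To row units: 10.9 cm / 75 = 0.1453, 10.3 cm / 75 = 0.1373, -49.4 degrees / 180 = -0.2744.

Emit:
drive_tool --commands '[[1,[0.0467,0.0467,0],[0,0,-0.0556]],[1,[0.0933,0.0933,0],[0,0,-0.1111]],[1,[0.1373,0.1373,0],[0,0,-0.1667]],[1,[0.1373,0.1373,0],[0,0,-0.2222]],[1,[0.1373,0.1373,0.0267],[0,0,-0.2744]],[1,[0.1373,0.1373,0.08],[0,0,-0.2744]],[1,[0.1373,0.1373,0.12],[0,0,-0.2744]],[1,[0.1373,0.1373,0.1453],[0,0,-0.2744]],[1,[0.1373,0.1373,0.1453],[0,0,-0.2744]]]'

```text
clock: 3.18
position: [0.5162, 0.1296, 0.2299]
ee_rot: [0.145, 0.989, -0.001, -0.001]
force: [0.2, 0.0, -0.4]
opening: 1.0
grip_force: 0.0
```

Emit:
drive_tool --commands '[[-1,[0,0,0],[0,0,0]],[-1,[0,0,0],[0,0,0]],[-1,[0,0,0],[0,0,0]],[-1,[0,0,0],[0,0,0]],[-1,[0,0,0],[0,0,0]],[-1,[0,0,0],[0,0,0]]]' --force 30

```text
clock: 3.92
position: [0.5173, 0.13, 0.232]
ee_rot: [0.145, 0.989, 0.0, 0.001]
force: [0.4, 1.4, 5.7]
opening: 0.242
grip_force: 29.6
```

Run:
```python
from h import *
s=readout.sense(); print(s["position"],s["opening"],s["grip_force"],s["force"])
piv=np.array([.6645,.089]); k=s["position"][:2]-piv; print(np.linalg.norm(k),np.degrees(np.arctan2(k[1],k[0])))
# arc, clockwise, radius .155 from pivot estimated along k
k=k*.155/np.linalg.norm(k); piv=s["position"][:2]-k
for a in range(0,61,6):
    r=np.radians(-a); d=np.array([[np.cos(r),-np.sin(r)],[np.sin(r),np.cos(r)]])@k+piv
    go(*d,s["position"][2],163.7-a,base=s)
```

```text
[0.51733798 0.12995022 0.23195789] 0.24217295834702574 29.615075513720512 [0.36961418 1.37708874 5.67077927]
0.15275332899444807 164.44990929398801
shift [0.0, 0.0, 0.0] turn [0.0, 0.1, -0.4]
shift [-0.05, 1.62, 0.0] turn [0.0, 0.1, 5.6]
shift [-0.28, 3.23, 0.0] turn [0.1, 0.1, 11.6]
shift [-0.67, 4.8, 0.0] turn [0.1, 0.1, 17.6]
shift [-1.22, 6.33, 0.01] turn [0.1, 0.0, 23.6]
shift [-1.93, 7.79, 0.01] turn [0.1, 0.0, 29.6]
shift [-2.78, 9.17, 0.01] turn [0.1, 0.0, 35.6]
shift [-3.78, 10.45, 0.01] turn [0.1, 0.0, 41.6]
shift [-4.91, 11.62, 0.01] turn [0.1, 0.0, 47.6]
shift [-6.15, 12.66, 0.02] turn [0.1, 0.0, 53.6]
shift [-7.49, 13.57, 0.02] turn [0.1, 0.0, 59.6]
```

To row units: 12.7 cm / 75 = 0.1693, 11.6 cm / 75 = 0.1547, 54 degrees / 180 = 0.3.

Emit:
drive_tool --commands '[[-1,[0,0.0213,0],[0,0,0.0333]],[-1,[-0.004,0.0427,0],[0,0,0.0667]],[-1,[-0.0093,0.064,0],[0,0,0.1]],[-1,[-0.016,0.084,0],[0,0,0.1333]],[-1,[-0.0253,0.104,0],[0,0,0.1667]],[-1,[-0.0373,0.1227,0],[0,0,0.2]],[-1,[-0.0507,0.1387,0],[0,0,0.2333]],[-1,[-0.0653,0.1547,0],[0,0,0.2667]],[-1,[-0.0813,0.1693,0],[0,0,0.3]],[-1,[-0.0813,0.1693,0],[0,0,0.3]]]'

```text
clock: 5.18
position: [0.6137, 0.2338, 0.232]
ee_rot: [0.579, 0.815, 0.001, 0.002]
force: [3.3, -1.6, 5.0]
opening: 0.244
grip_force: 30.4
```

Emit:
drive_tool --commands '[[1,[0,0,0],[0,0,0]],[1,[0,0,0],[0,0,0]],[1,[0,0,0],[0,0,0]],[1,[0,0,0],[0,0,0]],[1,[0,0,-0.0533],[0,0,0]],[1,[0,0,-0.1067],[0,0,0]],[1,[0,0,-0.1467],[0,0,0]],[1,[0,0,-0.1467],[0,0,0]]]'

```text
clock: 6.18
position: [0.6125, 0.2343, 0.344]
ee_rot: [0.578, 0.816, 0.002, 0.001]
force: [-0.3, -0.3, -0.1]
opening: 1.002
grip_force: 0.0
```

Run:
```python
from h import *
s=readout.sense(); print(s["position"],s["joint_pos"],s["force"])
for cam in ("top","side"):
    p=eyes.snapshot(cam); P,u,v=cloud(p)
    roi=(P[:,0]>.42)&(P[:,0]<.78)&(P[:,1]>-.12)&(P[:,1]<.3)
    q=P[roi&(P[:,2]>.0165)&(P[:,2]<.024)&(np.hypot(P[:,0]-.514,P[:,1]-.1155)<.05)]
    print(cam,"stage",len(q),q.mean(0),(q.min(0)+q.max(0))/2,np.ptp(q,axis=0),cv2.minEnclosingCircle((q[:,:2]*1000).astype(np.float32)))
    f=p["frame"].astype(int)
    # dark stage pixels: project all plate-level points, use darkness
    lum=f.sum(2)[v,u]
    m=roi&(P[:,2]>.006)&(P[:,2]<.026)&(np.hypot(P[:,0]-.514,P[:,1]-.1155)<.05)&(lum<300)
    print("dark",m.sum(),P[m].mean(0),np.ptp(P[m],axis=0))
    m=roi&(P[:,2]>.112)&(P[:,2]<.126)&(P[:,1]<0); print("cap",P[m].mean(0),np.ptp(P[m],axis=0))
    m=roi&(P[:,2]>.246)&(P[:,2]<.26)&(P[:,1]>.15); print("knob",m.sum(),P[m].mean(0))
    save(p,cam+"1")
```

```text
[0.61250147 0.2342569  0.34399686] [ 3.65295857e-01  4.28200643e-01  5.86204369e-01  1.72407189e+00
 -3.68259025e-06  1.59843587e+00] [-0.30058369 -0.26229428 -0.05007716]
top stage 354 [0.51894366 0.10504221 0.01954891] [0.51721697 0.10151677 0.020176  ] [0.08849703 0.06272925 0.00730394] ((516.4353637695312, 109.73554229736328), 45.47467041015625)
dark 30 [0.5115977  0.12097825 0.01959718] [0.06081775 0.02287137 0.0068793 ]
cap [ 0.53712579 -0.0546179   0.1185709 ] [0.01970705 0.0187086  0.00832538]
knob 0 [nan nan nan]
side stage 512 [0.51345287 0.11547806 0.01821533] [0.51420471 0.11508865 0.01874689] [0.07111553 0.07062571 0.00446745] ((514.1095581054688, 114.9345474243164), 36.628578186035156)
dark 1 [0.48981799 0.13718341 0.01474406] [0. 0. 0.]<stdin>:14: RuntimeWarning: Mean of empty slice.
  ret = um.true_divide(
<stdin>:13: RuntimeWarning: Mean of empty slice.
Traceback (most recent call last):
ValueError: zero-size array to reduction operation maximum which has no identity
```

Run:
```python
from h import *
go(.537,-.0545,.344,110); go(.537,-.0545,.104,110)
```

```text
shift [-24.74, -16.64, -0.32] turn [-0.0, -0.0, -0.7]
shift [-24.74, -16.64, 23.68] turn [-0.0, -0.0, -0.7]
```

To row units: -24.7 cm / 75 = -0.3293, -20 cm / 75 = -0.2667.

Emit:
drive_tool --commands '[[1,[-0.0667,-0.044,0],[0,0,0]],[1,[-0.1333,-0.0893,0],[0,0,0]],[1,[-0.2,-0.1333,0],[0,0,0]],[1,[-0.2667,-0.1787,0],[0,0,0]],[1,[-0.3293,-0.2213,0],[0,0,0]],[1,[-0.3293,-0.2213,0],[0,0,0]],[1,[-0.3293,-0.2213,0.0533],[0,0,0]],[1,[-0.3293,-0.2213,0.1067],[0,0,0]],[1,[-0.3293,-0.2213,0.1333],[0,0,0]],[1,[-0.3293,-0.2213,0.1333],[0,0,0]]]'

```text
clock: 7.52
position: [0.5357, -0.0531, 0.2385]
ee_rot: [0.578, 0.816, -0.001, -0.002]
force: [-0.1, -0.6, 0.4]
opening: 1.0
grip_force: 0.0
```

Run:
```python
from h import *
s=readout.sense(); p=eyes.snapshot("wrist")
P,u,v=cloud(p); W=R.from_quat(s["ee_rot"]).apply(P)+s["position"]
m=(W[:,2]>.11)&(W[:,2]<.128)&(np.hypot(W[:,0]-.537,W[:,1]+.0545)<.03)
print(m.sum()); q=W[m]
if len(q): print(q.mean(0),(q.min(0)+q.max(0))/2,np.ptp(q,axis=0))
p2=eyes.snapshot("top");P,u,v=cloud(p2)
m=(P[:,2]>.246)&(P[:,2]<.26)&(P[:,1]>.15)&(P[:,0]>.5)&(P[:,0]<.7);print("knob",m.sum(),P[m].mean(0))
s=readout.sense();go(.537,-.0545,.104,110)
save(p,"w2")
```

```text
440
[ 0.53671785 -0.05674428  0.11686028] [ 0.53695471 -0.05758171  0.11467384] [0.02085988 0.02095966 0.00919895]
knob 335 [0.59928453 0.37473571 0.25324721]
shift [-0.1, -0.03, 13.73] turn [-0.0, -0.0, -0.6]
```

View pics/w2.png

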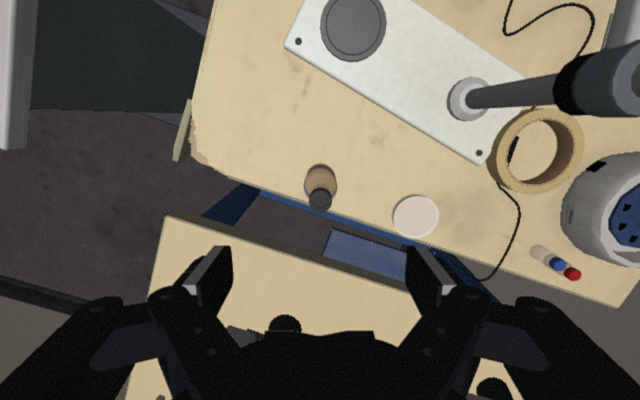

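To row units: 13.7 cm / 75 = 0.1827, 12.5 cm / 75 = 0.1667.

Emit:
drive_tool --commands '[[1,[-0.0027,0,0.04],[0,0,0]],[1,[-0.0027,0,0.0867],[0,0,0]],[1,[-0.0027,0,0.1333],[0,0,0]],[1,[-0.0027,0,0.1667],[0,0,0]],[1,[-0.0027,0,0.1827],[0,0,0]],[1,[-0.0027,0,0.1827],[0,0,0]],[1,[-0.0027,0,0.1827],[0,0,0]]]'

```text
clock: 8.5
position: [0.5387, -0.056, 0.1057]
ee_rot: [0.578, 0.816, 0.001, 0.001]
force: [0.2, -0.2, -0.7]
opening: 1.004
grip_force: 0.0
```

Emit:
drive_tool --commands '[[-1,[0,0,0],[0,0,0]],[-1,[0,0,0],[0,0,0]],[-1,[0,0,0],[0,0,0]],[-1,[0,0,0],[0,0,0]],[-1,[0,0,0],[0,0,0]],[-1,[0,0,0],[0,0,0]],[-1,[0,0,0],[0,0,0]]]' --force 35

```text
clock: 9.38
position: [0.5379, -0.0559, 0.1045]
ee_rot: [0.578, 0.816, 0.0, 0.0]
force: [0.5, -0.3, 2.9]
opening: 0.229
grip_force: 34.2
```

To row units: -7 cm / 75 = -0.0933, -6.5 cm / 75 = -0.0867.

Emit:
drive_tool --commands '[[-1,[0,0,-0.0067],[0,0,0]],[-1,[0,0,-0.02],[0,0,0]],[-1,[0,0,-0.04],[0,0,0]],[-1,[0,0,-0.0667],[0,0,0]],[-1,[0,0,-0.0867],[0,0,0]],[-1,[0,0,-0.0933],[0,0,0]],[-1,[0,0,-0.0933],[0,0,0]]]'

```text
clock: 10.25
position: [0.5379, -0.0559, 0.1745]
ee_rot: [0.578, 0.816, 0.0, 0.0]
force: [0.0, 0.0, -1.6]
opening: 0.229
grip_force: 34.2
```

Run:
```python
from h import *
s=readout.sense(); print(s["position"],s["opening"],s["grip_force"],s["force"])
p=eyes.snapshot("side"); save(p,"s3")
b=p["frame"][170:320,280:480]; cv2.imwrite("pics/s3c.png",cv2.resize(b[:,:,::-1],None,fx=3,fy=3))
for o in eyes.silhouettes(p,"bottle")[:1]:
    P,u,v=cloud(p,o["pixels"]); print(o["score"],len(P),np.percentile(P,[2,98],axis=0).round(3))
    for lo,hi in ((.06,.09),(.09,.12),(.12,.15),(.15,.2)):
        q=P[(P[:,2]>lo)&(P[:,2]<hi)]; print(lo,len(q),q.mean(0).round(4) if len(q) else "")
go(.514,.115,s["position"][2],110); go(.514,.115,.123,110)
```

```text
[ 0.53788474 -0.05593592  0.17454403] 0.22934562908383158 34.20001147533185 [ 0.01276096  0.02623445 -1.55657954]
0.58 557 [[ 0.519 -0.067  0.075]
 [ 0.544 -0.038  0.186]]
0.06 86 [ 0.5259 -0.0484  0.0819]
0.09 166 [ 0.5263 -0.0484  0.1052]
0.12 203 [ 0.5278 -0.049   0.1364]
0.15 100 [ 0.5335 -0.0502  0.166 ]
shift [16.9, 3.45, -0.09] turn [-0.1, -0.0, -0.7]
shift [16.9, 3.45, 5.07] turn [-0.1, -0.0, -0.7]
```

View pics/s3c.png

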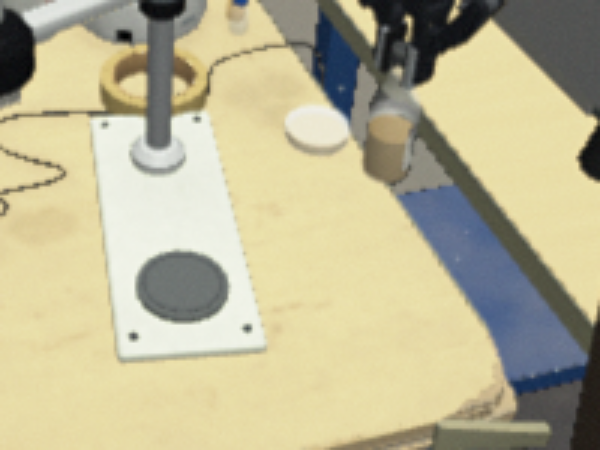

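To row units: 16.9 cm / 75 = 0.2253, 3.45 cm / 75 = 0.046.

Emit:
drive_tool --commands '[[-1,[0.0133,0.0027,0],[0,0,0]],[-1,[0.0467,0.0093,0],[0,0,0]],[-1,[0.0867,0.0173,0],[0,0,0]],[-1,[0.1267,0.0253,0],[0,0,0]],[-1,[0.1667,0.0333,0],[0,0,0]],[-1,[0.2,0.04,0],[0,0,0]],[-1,[0.22,0.0453,0],[0,0,0]],[-1,[0.2253,0.046,0],[0,0,0]],[-1,[0.2253,0.046,0],[0,0,0]],[-1,[0.2253,0.046,0.0333],[0,0,0]]]'

```text
clock: 11.6
position: [0.5158, 0.1146, 0.1508]
ee_rot: [0.579, 0.816, 0.001, 0.001]
force: [-0.6, -0.0, -1.1]
opening: 0.225
grip_force: 34.3
```

Run:
```python
from h import *
s=readout.sense(); print(s["position"],s["opening"],s["grip_force"],s["force"])
p=eyes.snapshot("side")
for o in eyes.silhouettes(p,"bottle")[:1]:
    P,u,v=cloud(p,o["pixels"]); print(o["score"],len(P),np.percentile(P,[2,98],axis=0).round(3))
    q=P[(P[:,2]>.05)&(P[:,2]<.09)]
    from scipy.optimize import least_squares
    c=least_squares(lambda c:np.hypot(q[:,0]-c[0],q[:,1]-c[1])-.0185,[.52,.115],loss="soft_l1",f_scale=.002).x
    print("body centre",c,len(q))
go(.514,.115,.1225,110)
```

```text
[0.51581125 0.11457    0.15077429] 0.22471815505535742 34.27087520525674 [-0.63767568 -0.0456568  -1.14415992]
0.93 576 [[0.497 0.099 0.051]
 [0.52  0.132 0.163]]
body centre [0.51689786 0.11395693] 209
shift [0.08, 0.13, 2.46] turn [-0.2, -0.0, -0.7]
```

To row units: 2.7 cm / 75 = 0.036, 2.65 cm / 75 = 0.0353.

Emit:
drive_tool --commands '[[-1,[0,-0.002,0.0107],[0,0,0]],[-1,[0,-0.002,0.0213],[0,0,0]],[-1,[0,-0.002,0.028],[0,0,0]],[-1,[0,-0.002,0.032],[0,0,0]],[-1,[0,-0.002,0.034],[0,0,0]],[-1,[0,-0.002,0.0353],[0,0,0]],[-1,[0,-0.002,0.036],[0,0,0]],[-1,[0,-0.002,0.036],[0,0,0]]]'

```text
clock: 12.7
position: [0.5131, 0.1145, 0.1226]
ee_rot: [0.578, 0.816, 0.0, 0.0]
force: [0.6, -0.2, 0.9]
opening: 0.227
grip_force: 34.5
```

```bash
cat >> h.py <<'E'
def body():
    from scipy.optimize import least_squares
    p=eyes.snapshot("side"); o=eyes.silhouettes(p,"bottle")
    if not o: print("none"); return p
    P,u,v=cloud(p,o[0]["pixels"]); print(o[0]["score"],len(P),np.percentile(P,[2,98],axis=0).round(3))
    q=P[(P[:,2]>.03)&(P[:,2]<.075)]
    c=least_squares(lambda c:np.hypot(q[:,0]-c[0],q[:,1]-c[1])-.0185,[.52,.115],loss="soft_l1",f_scale=.002).x
    print("body centre",c,len(q)); return p
E
python3 - <<'E'
from h import *
s=readout.sense(); print(s["position"],s["force"],s["grip_force"]); body()
E
```

```text
[0.51305354 0.11454452 0.12257024] [ 0.59662282 -0.24349838  0.89679437] 34.4607005736907
0.76 580 [[0.494 0.072 0.012]
 [0.572 0.132 0.133]]
body centre [0.51369672 0.11401534] 234
```

To row units: -22 cm / 75 = -0.2933, -15 cm / 75 = -0.2.

Emit:
drive_tool --commands '[[-0.3,[0,0,0],[0,0,0]],[0.2,[0,0,0],[0,0,0]],[1,[0,0,0],[0,0,0]],[1,[0,0,0],[0,0,0]],[1,[0,0,0],[0,0,0]],[1,[0,0,-0.0133],[0,0,0]],[1,[0,0,-0.0533],[0,0,0]],[1,[0,0,-0.12],[0,0,0]],[1,[0,0,-0.2],[0,0,0]],[1,[0,0,-0.2933],[0,0,0]]]'

```text
clock: 14.05
position: [0.5124, 0.1143, 0.3374]
ee_rot: [0.578, 0.816, 0.0, 0.0]
force: [1.2, 1.0, 0.2]
opening: 1.0
grip_force: 0.0
```

Run:
```python
from h import *
s=readout.sense(); print(s["position"],s["force"]); p=body()
p=eyes.snapshot("top");P,u,v=cloud(p)
for n,lo,hi,c in (("knob",.246,.26,(.613,.234)),("hub",.217,.232,(.665,.089)),("cap",.13,.145,(.514,.115))):
    m=(P[:,2]>lo)&(P[:,2]<hi)&(np.hypot(P[:,0]-c[0],P[:,1]-c[1])<.03); print(n,m.sum(),P[m].mean(0) if m.any() else "")
go(.6137,.2338,.344,110.2); go(.6137,.2338,.232,110.2)
```

```text
[0.51242069 0.11433875 0.33736251] [1.19677872 0.96220561 0.17202521]
0.92 608 [[0.494 0.1   0.024]
 [0.517 0.132 0.136]]
body centre [0.51373376 0.113994  ] 234
knob 0 
hub 0 
cap 0 
shift [7.93, 13.34, -0.36] turn [0.5, 0.1, -0.9]
shift [7.94, 13.25, 10.84] turn [0.5, 0.1, -0.9]
```

To row units: 13.3 cm / 75 = 0.1773, 11 cm / 75 = 0.1467.

Emit:
drive_tool --commands '[[1,[0.036,0.06,0],[0,0,0]],[1,[0.072,0.12,0],[0,0,0]],[1,[0.1053,0.1773,0],[0,0,0]],[1,[0.1053,0.1773,0],[0,0,0]],[1,[0.1053,0.1773,0.0533],[0,0,0]],[1,[0.1053,0.1773,0.1067],[0,0,0]],[1,[0.1053,0.1773,0.1467],[0,0,0]],[1,[0.1053,0.1773,0.1467],[0,0,0]],[1,[0.1053,0.1773,0.1467],[0,0,0]]]'

```text
clock: 15.32
position: [0.6122, 0.2327, 0.2264]
ee_rot: [0.578, 0.816, 0.001, 0.0]
force: [0.0, 0.6, -0.2]
opening: 1.004
grip_force: 0.0
```

Emit:
drive_tool --commands '[[-1,[0,0,0],[0,0,0]],[-1,[0,0,0],[0,0,0]],[-1,[0,0,0],[0,0,0]],[-1,[0,0,0],[0,0,0]],[-1,[0,0,0],[0,0,0]],[-1,[0,0,0],[0,0,0]]]' --force 30

```text
clock: 16.08
position: [0.6125, 0.2332, 0.2252]
ee_rot: [0.578, 0.816, 0.0, 0.0]
force: [0.5, 0.2, 2.3]
opening: 0.249
grip_force: 29.6
```

Run:
```python
from h import *
s=readout.sense(); print(s["position"],s["opening"],s["grip_force"],s["force"])
piv=np.array([.665,.089]); k=s["position"][:2]-piv; a0=np.arctan2(k[1],k[0]); print(np.linalg.norm(k),np.degrees(a0))
e=np.array([.5137,.1145])-piv; a1=np.arctan2(e[1],e[0]); print("end",np.degrees(a1),np.linalg.norm(e))
k*=.155/np.linalg.norm(k); piv=s["position"][:2]-k; print(piv)
n=10
for i in range(1,n+1):
    a=a0+(a1-a0)*i/n
    go(*(piv+.155*np.array([np.cos(a),np.sin(a)])),s["position"][2],109.3+np.degrees(a-a0),base=s)
```

```text
[0.61247424 0.23320752 0.22520755] 0.24920314292933043 29.634248525253497 [0.48687021 0.21775138 2.25222369]
0.15347561403904714 110.01351129324104
end 170.43331401028559 0.15343382938583003
[0.66552171 0.08756767]
shift [-0.11, -1.63, -0.0] turn [0.1, -0.0, -6.0]
shift [-0.38, -3.24, -0.0] turn [0.1, 0.0, -12.0]
shift [-0.83, -4.81, -0.0] turn [0.1, 0.0, -18.1]
shift [-1.43, -6.33, -0.01] turn [0.1, 0.0, -24.1]
shift [-2.2, -7.77, -0.01] turn [0.1, 0.0, -30.2]
shift [-3.11, -9.13, -0.01] turn [0.1, 0.0, -36.2]
shift [-4.16, -10.38, -0.01] turn [0.1, 0.0, -42.2]
shift [-5.33, -11.52, -0.01] turn [0.1, 0.0, -48.3]
shift [-6.62, -12.52, -0.01] turn [0.1, 0.0, -54.3]
shift [-8.0, -13.39, -0.01] turn [0.1, 0.0, -60.4]
```

To row units: -13 cm / 75 = -0.1733, -2.2 cm / 75 = -0.0293, -54.3 degrees / 180 = -0.3017.

Emit:
drive_tool --commands '[[-1,[-0.0013,-0.0213,0],[0,0,-0.0333]],[-1,[-0.0053,-0.0427,0],[0,0,-0.0667]],[-1,[-0.0107,-0.064,0],[0,0,-0.1]],[-1,[-0.0187,-0.084,0],[0,0,-0.1333]],[-1,[-0.0293,-0.104,0],[0,0,-0.1667]],[-1,[-0.0413,-0.1213,0],[0,0,-0.2]],[-1,[-0.056,-0.1387,0],[0,0,-0.2333]],[-1,[-0.0707,-0.1533,0],[0,0,-0.2667]],[-1,[-0.088,-0.1667,0],[0,0,-0.3017]],[-1,[-0.0987,-0.1733,0],[0,0,-0.3222]]]'

```text
clock: 17.32
position: [0.5149, 0.1194, 0.2252]
ee_rot: [0.11, 0.994, 0.0, 0.001]
force: [4.1, -0.7, 1.0]
opening: 0.247
grip_force: 30.0
```

Run:
```python
from h import *
s=readout.sense(); print(s["position"],s["force"],s["grip_force"]); go(.5137,.1142,.2252,169.7)
```

```text
[0.5148797  0.11941338 0.22521039] [ 4.07442063 -0.74301259  0.95564386] 30.034624664112926
shift [0.0, -0.53, 0.0] turn [0.0, 0.1, -2.3]
```

To row units: -0.5 cm / 75 = -0.0067, -0.3 cm / 75 = -0.004, -2 degrees / 180 = -0.0111.

Emit:
drive_tool --commands '[[-1,[0,-0.004,0],[0,0,-0.0056]],[-1,[0,-0.0067,0],[0,0,-0.0111]],[-1,[0,-0.0067,0],[0,0,-0.0111]],[-1,[0,-0.0067,0],[0,0,-0.0111]]]'

```text
clock: 17.82
position: [0.514, 0.1149, 0.2252]
ee_rot: [0.094, 0.996, -0.001, 0.001]
force: [4.9, -4.6, 2.2]
opening: 0.252
grip_force: 30.2
```

Emit:
drive_tool --commands '[[-0.3,[0,0,0],[0,0,0]],[0.3,[0,0,0],[0,0,0]],[1,[0,0,0],[0,0,0]],[1,[0,0,0],[0,0,0]],[1,[0,0,0],[0,0,0]],[1,[0,0,-0.04],[0,0,0]],[1,[0,0,-0.1067],[0,0,0]],[1,[0,0,-0.1733],[0,0,0]],[1,[0,0,-0.1733],[0,0,0]]]'

```text
clock: 18.95
position: [0.5141, 0.1156, 0.359]
ee_rot: [0.093, 0.996, 0.001, 0.003]
force: [0.6, -0.1, 0.3]
opening: 1.002
grip_force: 0.0
```

To row units: 20 cm / 75 = 0.2667, 15 cm / 75 = 0.2.

Emit:
drive_tool --commands '[[1,[0.0667,0,0],[0,0,0]],[1,[0.1333,0,0],[0,0,0]],[1,[0.2,0,0],[0,0,0]],[1,[0.2667,0,0],[0,0,0]],[1,[0.2667,0.0667,0],[0,0,0]],[1,[0.2667,0,0],[0,0,0]],[1,[0.2667,0,0],[0,0,0]]]'

```text
clock: 19.82
position: [0.3152, 0.1517, 0.3543]
ee_rot: [0.092, 0.996, -0.0, -0.0]
force: [0.2, -0.0, 0.3]
opening: 1.002
grip_force: 0.0
```

Run:
```python
from h import *
s=readout.sense(); print(s["clock"],s["position"],s["force"]); p=body()
for cam in ("side","top"):
    p=eyes.snapshot(cam);P,u,v=cloud(p)
    for n,lo,hi,c in (("knob",.246,.26,(.514,.115)),("hub",.217,.232,(.665,.089)),("drum",.204,.217,(.514,.115)),("roll",.045,.055,(.554,.295)),("dish",.01,.02,(.669,-.062))):
        m=(P[:,2]>lo)&(P[:,2]<hi)&(np.hypot(P[:,0]-c[0],P[:,1]-c[1])<.05); print(cam,n,m.sum(),P[m].mean(0) if m.any() else "")
    b=p["frame"][120:320,160:480]; cv2.imwrite(f"pics/{cam}f.png",cv2.resize(b[:,:,::-1],None,fx=2.5,fy=2.5))
```

```text
19.825 [0.31521623 0.15170084 0.35431733] [ 0.23299343 -0.01060364  0.29888155]
0.74 715 [[0.495 0.081 0.011]
 [0.627 0.132 0.136]]
body centre [0.51375265 0.11389895] 245
side knob 84 [0.5112073  0.11625617 0.25162729]
side hub 28 [0.66648876 0.09216994 0.22285205]
side drum 287 [0.50374494 0.11438049 0.20864638]
side roll 23 [0.55902413 0.27236891 0.04972017]
side dish 258 [ 0.66934078 -0.06269038  0.01389596]
top knob 85 [0.51392939 0.11554364 0.25478684]
top hub 78 [0.66571747 0.08914161 0.22462022]
top drum 563 [0.51821945 0.11522896 0.20940015]
top roll 267 [0.55654733 0.29517682 0.05108743]
top dish 344 [ 0.67047616 -0.06204459  0.01597171]
```

View pics/sidef.png

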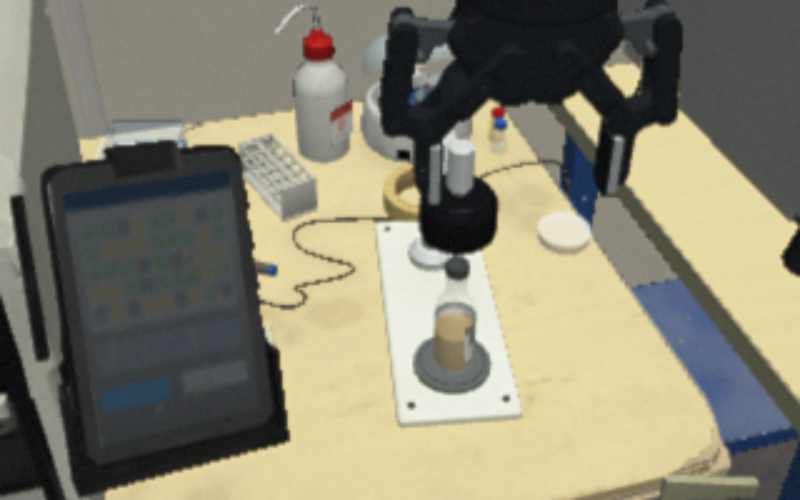

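The bottle stands upright in the middle of the stage (455,365). The head is above it (458,212), and the knob measures within about 2 mm of the bottle's centre. The robot is clear of everything.

```bash
python3 -c "
from workcell import order
print(order.close_job())"
```

```text
the job is handed in; nothing more can be done
None
```

The job is handed in (no verdict came back): the bottle stands upright on the stage within about 2 mm of its centre, the lens is about 2 mm from straight above it, and the robot has let go and touches nothing; the roll and dish measured in place, and the marker was not re-measured but nothing went near it.

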